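# Tip the spice carton down into the taped labelling spot

## Robot

A 6-joint arm with a two-finger parallel gripper is mounted at the origin on the work surface. World frame = base frame: x ahead of the robot, y to its left, z up, the work surface at z = 0. Lengths are in m, angles in rad, forces in N, time in s.
With the tool pointing down it reaches from about 0.35 to 0.925 m from the base axis. Payload 6.4 kg.
Tool frame: the origin (TCP) lies at the very end of the fingers, on their centre line; the grasp point (between the pads) lies 19 mm behind it; z points along the fingers, y is the direction in which the jaws open and shut (so a half turn about z gives the same grasp; the last joint's range is limited). The gripper opens to 85 mm and grips with 20 to 120 N. Pads are 22 mm wide; open, the fingers measure 114 mm over their backs; the gripper's body (76 mm by 85 mm) begins 54 mm behind the grasp point. The pads swing forward as they close: fully open they stand 13 mm farther back than shut.
Start: joints at [1.161, 0.245, 1.558, -0, 1.339, -0.174], TCP at [0.152, 0.632, 0.201] pointing down, gripper open.
Joint ranges: [-3.13, 3.13], [-1.02, 2.26], [0.13, 2.54], [-0.95, 4.09], [0.21, 2.88], [-2.74, 2.74]. Speed limits (rad/s): [2.57, 2.57, 3.14, 3.14, 3.14, 3.14].

## Interface

Orientations are given as a rotation vector (axis times angle).
In Python, from bench import telemetry, camera, camera_params, ticket gives the robot as it stands.
- The arm moves only by the tool play_rows, never from a script. Its argument "plan" is a list that holds one entry, the list of rows, each a list of 7 numbers: the gripper command: -1 is shut, 1 is fully open, values between are in proportion, then the shift along the tool's x, y, z normalised to -1 to 1, where 1 is 0.04 m, then the turn, a rotation vector about the tool's x, y, z normalised to -1 to 1, where 1 is 8 degrees. A call has 1 to 20 rows; each row shifts and turns the commanded pose from where the row before left it, along the tool's axes as they then stand; what a row does not reach is not made up. A row lasts 1/8 s, in which the tool goes at most 62.5 mm and 10.7 degrees, less where a joint would pass 70% of its speed; a pose out of reach is approached as far as the arm can. A call with a number of a shift or a turn outside -1 to 1 is refused whole. A call with a gripper value outside its range is refused whole. The fingers move at their own pace and stop on an object; the grip force is fixed at half the most. Time passes only in rows, so rows that do not move let the fingers close. It gives the time, the measured TCP pose, the force and the opening at its end, in the units of the state.
- telemetry.read_state(): the state, without advancing time (a new reading comes with each control period).
- camera(name): name is "side" or "top"; returns the picture (384x512x3 uint8, red, green, blue); there is no depth.
- camera_params(name): a dict with "fx", "fy", "cx", "cy" (pixels), "R" (3x3) and "t" (3): a world point X has camera coordinates R X + t. Camera axes: x right, y down, z forward; pixel columns grow to the right and rows downward; lengths in m; the calibration is good to about 2 mm. A picture is of the moment at which its call begins. camera_params takes no time and is no camera call.
- ticket.close_job(): hands the job in, once; it reports no verdict.
The state is a dict: "clock": time; "q": joint angles; "joint_velocities": joint speeds; "joint_efforts": joint torques, N m; "tool_pos": TCP position; "orientation": TCP orientation; "force": force on the tool from outside, world axes, zero at the start; "ft_torque": the same for the moment, N m; "width": opening from 0.0 (shut) to 1.0 (fully open).
Only numpy, scipy, OpenCV 4.12 (cv2) and the standard library are available. Lean on these libraries where they do the work, as an engineer would, in place of code of your own. Each camera call takes 0.05 s, during which the arm holds its last target. There are 200 camera calls.

## Task

Without gripping or lifting it, push the standing carton along the bench, still upright, until its foot has reached the nearest short side of the taped rectangle, then push it near its top so that it topples over and comes to rest flat on a broad face on the taped rectangle, with no part of it sticking out past the tape. Leave the tin and everything else on the bench where it is, and finish with the hand clear.

Things in the scene. Friction and masses are not known exactly. Their poses are not given: they have to be found in the camera images.
- carton: Closed kraft cardboard carton with plain white labels, 60 x 90 x 160 mm, 0.18 to 0.35 kg, standing loose. Origin: centre of its underside. x: along the 60 mm thickness, square to the broad 90 x 160 mm faces; y: along the 90 mm width; z: up its height. Looks the same after a half turn about z. Pushed within 15 mm of the bench it slides; pushed near the top it tips over its far lower edge.
- zone: Rectangle of white paper tape flat on the bench: tape 15 mm wide, 190 x 120 mm inside, 220 x 150 mm over its outer edges. Origin: its centre. x: along the long sides, y: along the short sides. Lying on the tape counts as inside. The carton stands off one short side (either), centre 200 to 240 mm from this centre, a broad face turned to it within about 9 degrees.
- carton_center (a point): Middle of the carton and its centre of mass: 80 mm above the bench when it stands, 30 mm when it lies on a broad face, 45 mm on a narrow side. The carton falls by itself once it leans more than about 21 degrees.
- foot_a (a point): Lower corner on the +y side of the carton, midway through its 60 mm thickness; when the carton lies on a broad face this is a corner of its outline seen from above, 30 mm above the bench
- foot_b (a point): Lower corner on the -y side of the carton, midway through its 60 mm thickness; when the carton lies on a broad face this is a corner of its outline seen from above, 30 mm above the bench
- top_a (a point): Upper corner on the +y side of the carton, midway through its 60 mm thickness; when the carton lies on a broad face this is a corner of its outline seen from above, 30 mm above the bench
- top_b (a point): Upper corner on the -y side of the carton, midway through its 60 mm thickness; when the carton lies on a broad face this is a corner of its outline seen from above, 30 mm above the bench
- tin: Round steel tin with lid, 76 mm across, 110 mm tall, standing loose beyond the other short side of the taped rectangle, centre 200 to 240 mm from the rectangle's centre. To be left alone. Origin: centre of its underside.
- mortar: Dark grey stone mortar, 190 mm across, 60 mm tall, well off to the right. To be left alone. Origin: centre of its underside.
- pestle: Wooden pestle, 150 mm long, 42 mm thick, lying on the bench beside the mortar. To be left alone. Origin: under its middle, on the bench; x along it.
- spatula: All-steel spatula, 220 mm long, lying flat between the robot and the rectangle. To be left alone. Origin: under its middle; x along it.
- bowl: White melamine bowl, 130 mm across, 55 mm tall, beyond the rectangle. To be left alone. Origin: centre of its underside.
- jar_a: Empty open glass jar, 72 mm across, 90 mm tall, on the clear turntable (230 mm across, top 22 mm above the bench) well off to the left. To be left alone. Origin: centre of its underside.
- jar_b: The other jar, the same as jar_a, on the same turntable. To be left alone.
Things that resemble listed ones, but are neither listed nor needed, are in the scene too. Leave any black or turquoise look-alike of the carton alone.

How it is judged:
On the way:
1. the carton, still upright, has been slid until its foot is at the tape (its centre within 155 mm of the rectangle's centre along the rectangle) (angle between carton's own z axis and vertical below 0.15 rad and x of carton_center in the frame of zone between -0.155 and 0.155 m), for 0.2 s.
At the end, for the whole second after the job is handed in: The carton lies at rest flat on a broad face (its middle less than 36 mm above the bench), all four corners of its outline within the outer edge of the tape (220 x 150 mm); the tin is within 20 mm and the other things are within 30 mm of where they stood (x of foot_a in the frame of zone between -0.11 and 0.11 m and y of foot_a in the frame of zone between -0.075 and 0.075 m and x of foot_b in the frame of zone between -0.11 and 0.11 m and y of foot_b in the frame of zone between -0.075 and 0.075 m and x of top_a in the frame of zone between -0.11 and 0.11 m and y of top_a in the frame of zone between -0.075 and 0.075 m and x of top_b in the frame of zone between -0.11 and 0.11 m and y of top_b in the frame of zone between -0.075 and 0.075 m and height (world z) of carton_center below 0.036 m and linear speed of carton below 0.02 m/s and distance of tin from where it was at the start of the episode below 0.02 m and distance of each of mortar, pestle, spatula, bowl, jar_a, jar_b from where it was at the start of the episode below 0.03 m); the robot touches nothing.
It fails at once if the carton is lifted off the bench or carried (height (world z) of carton above 0.06 m or height (world z) of carton_center above 0.105 m or (angle between carton's own z axis and vertical below 0.15 rad and height (world z) of carton above 0.015 m) or (angle between carton's own z axis and vertical between 1.4 and 1.74 rad and height (world z) of carton_center above 0.065 m)).
It fails at once if the tin is moved by more than 20 mm or another thing by more than 30 mm (distance of tin from where it was at the start of the episode above 0.02 m or distance of any of mortar, pestle, spatula, bowl, jar_a, jar_b from where it was at the start of the episode above 0.03 m).
It also fails if it takes over 45 s, if anything falls off the work surface, if the arm or the gripper's body presses on something with over 40 N, if the wrist force passes 120 N, or if a joint passes its speed limit or range.

## Working session

There is one attempt and no reset: what is moved stays moved. The work goes in short steps, Python scripts to look and compute and a tool call to move; the robot and the scene stay as the last step left them, time stands still between calls to the robot, and variables do not carry over. Pictures are saved under pics/ and viewed, about 8 in all and at most 12, crops included, and the job is handed in when it is done.

Besides the shell and the picture viewer there is one more tool, called after "Emit:" as name(argument=value, ...) on one line, values as JSON. play_rows: Moves the arm, as the interface text tells. Scaled input: -1 to 1 covers 0.04 m each way for a shift and 8 degrees each way for a turn. Its arguments: {"type":"object","properties":{"plan":{"type":"array"}},"required":["plan"]}

```bash
mkdir -p pics; python3 - <<'E'
from bench import telemetry, camera, camera_params
import cv2,numpy as np
for n in("side","top"):
    im=camera(n); cv2.imwrite(f"pics/{n}0.png",im[...,::-1]); p=camera_params(n)
    R=np.array(p["R"]);print(n,p["fx"],p["cx"],p["cy"],(-R.T@np.array(p["t"])).round(3),R.round(3).tolist())
a=cv2.imread("pics/top0.png");b=cv2.imread("pics/side0.png")
cv2.imwrite("pics/top0b.png",cv2.resize(a,(800,600),interpolation=cv2.INTER_CUBIC))
cv2.imwrite("pics/side0b.png",cv2.resize(b,(800,600),interpolation=cv2.INTER_CUBIC))
s=telemetry.read_state();print(s["clock"],s["tool_pos"],s["orientation"])
E
```

```text
side 494.016874838422 256.82772259247986 189.8276021381041 [-0.039  1.521  1.606] [[-0.929, -0.37, -0.0], [-0.248, 0.623, -0.742], [0.274, -0.689, -0.671]]
top 382.2990994825836 253.77746231544438 186.51502918751308 [0.498 0.008 1.635] [[-0.019, -1.0, 0.005], [-0.999, 0.019, -0.037], [0.037, -0.006, -0.999]]
0.1 [0.15161739 0.63147568 0.20045091] [-3.69407002e-01 -3.11929724e+00  2.75709995e-03]
```

View pics/top0b.png

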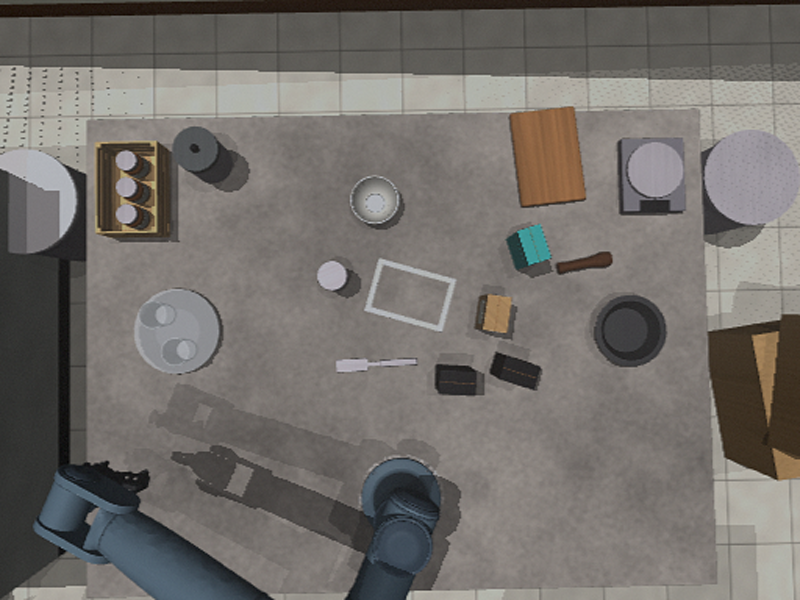

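View pics/side0b.png

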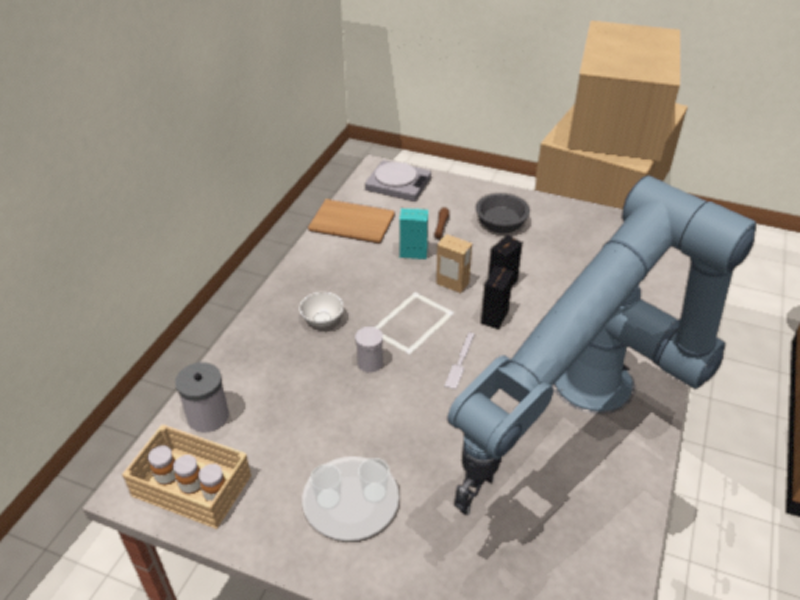

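Top view (800x600 scale): the zone is at (410,295) and the tin at (333,276). The carton candidates are kraft (495,313), turquoise (530,245) and black (458,380) and (516,370). Only the kraft one fits "kraft with white labels", and it stands off the right short side. In the side view it is at (453,264). Next I measure it and confirm with a crop.

```bash
cat > h.py <<'E'
import cv2,numpy as np
from bench import camera_params
P={n:{k:np.array(v,float) for k,v in camera_params(n).items() if k in("fx","fy","cx","cy","R","t")} for n in("side","top")}
def ray(n,uv,z):
    p=P[n];uv=np.atleast_2d(np.array(uv,float))
    d=np.c_[(uv[:,0]-p["cx"])/p["fx"],(uv[:,1]-p["cy"])/p["fy"],np.ones(len(uv))]@p["R"]
    c=-p["R"].T@p["t"]; return c+d*((z-c[2])/d[:,2])[:,None]
def proj(n,X):
    p=P[n];c=np.atleast_2d(X)@p["R"].T+p["t"]
    return np.c_[p["fx"]*c[:,0]/c[:,2]+p["cx"],p["fy"]*c[:,1]/c[:,2]+p["cy"]]
def big(m):
    cs,_=cv2.findContours(m,cv2.RETR_EXTERNAL,cv2.CHAIN_APPROX_NONE);return max(cs,key=cv2.contourArea)
def zone(im):
    h=cv2.cvtColor(im,cv2.COLOR_BGR2HSV);m=cv2.inRange(h,(0,0,170),(180,40,255))
    k=np.zeros_like(m);k[160:217,230:297]=1
    c=big(m*k)[:,0,:];w=ray("top",c,0)[:,:2]
    return cv2.minAreaRect(w.astype(np.float32))
E
python3 - <<'E'
from h import *
t=cv2.imread("pics/top0.png");s=cv2.imread("pics/side0.png")
r=zone(t);print("zone",r,cv2.boxPoints(r).round(3).tolist())
for n,im,(x0,y0,x1,y1) in(("top",t,(297,180,337,222)),("side",s,(270,145,310,192))):
    h=cv2.cvtColor(im,cv2.COLOR_BGR2HSV)[y0:y1,x0:x1]
    m=cv2.inRange(h,(8,70,60),(25,255,255));c=big(m)+[x0,y0]
    hull=cv2.convexHull(c);ap=cv2.approxPolyDP(hull,1.5,True)[:,0];print(n,ap.tolist())
    if n=="top":
        for z in(0,.16):print(z,ray(n,ap,z)[:,:2].round(3).tolist())
    else:
        for z in(0,.16):print(z,ray(n,ap,z)[:,:2].round(3).tolist())
c=lambda im,x,y:cv2.resize(im[y:y+56,x:x+56],(400,400),interpolation=cv2.INTER_CUBIC)
cv2.imwrite("pics/crop1.png",np.hstack([c(t,289,173),c(s,262,140)]))
E
```

```text
zone ((0.5502521991729736, -0.03709357976913452), (0.2180825173854828, 0.14768686890602112), 73.53433227539062) [[0.4490000009536743, -0.12099999934434891], [0.5899999737739563, -0.16300000250339508], [0.6520000100135803, 0.04699999839067459], [0.5099999904632568, 0.08799999952316284]]
top [[308, 189], [327, 190], [324, 212], [304, 209]]
0 [[0.544, -0.233], [0.538, -0.315], [0.444, -0.299], [0.458, -0.214]]
0.16 [[0.539, -0.21], [0.534, -0.283], [0.449, -0.269], [0.462, -0.193]]
side [[280, 145], [301, 156], [300, 177], [295, 186], [282, 182], [279, 179], [278, 149]]
0 [[0.635, -0.51], [0.5, -0.461], [0.453, -0.298], [0.454, -0.224], [0.523, -0.229], [0.545, -0.245], [0.633, -0.473]]
0.16 [[0.567, -0.308], [0.446, -0.263], [0.404, -0.116], [0.405, -0.05], [0.467, -0.054], [0.487, -0.069], [0.566, -0.274]]
```

View pics/crop1.png

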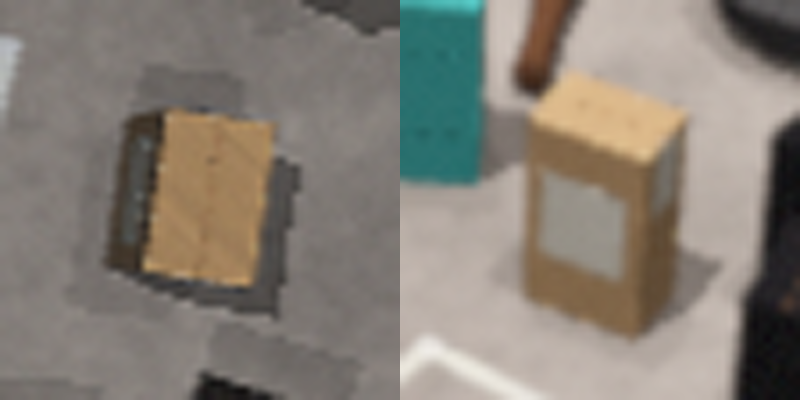

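The crop confirms it: a kraft body with white labels. In the top view the top face is at about (160,110)-(275,122)-(255,285)-(143,268) in the crop. In the side view the foot corners are at (528,298) and (642,338). Now I refine the pose.

```bash
cat >> h.py <<'E'
def topface(im,box,z=.16,v=120):
    x0,y0,x1,y1=box;h=cv2.cvtColor(im,cv2.COLOR_BGR2HSV)[y0:y1,x0:x1]
    H=cv2.resize(h,None,fx=4,fy=4,interpolation=cv2.INTER_LINEAR)
    m=cv2.inRange(H,(8,70,v),(25,255,255));c=(big(m)[:,0]+.5)/4-.5+[x0,y0]
    return cv2.minAreaRect(ray("top",c,z)[:,:2].astype(np.float32))
E
python3 - <<'E'
from h import *
t=cv2.imread("pics/top0.png")
r=topface(t,(297,180,337,222));print(r)
ft=ray("side",[[295.4,186.8],[279.4,181.2]],0)[:,:2];print("side foot corners",ft.round(3))
z=zone(t);zc=np.array([.5502,-.0371]);a=np.deg2rad(73.53);ex=np.array([np.cos(a),np.sin(a)]);ey=np.array([-ex[1],ex[0]])
c=np.array(r[0])
print("carton in zone",(c-zc)@ex,(c-zc)@ey); print([( (f-zc)@ex,(f-zc)@ey) for f in ft])
b=cv2.boxPoints(r);print([(((q-zc)@ex).round(3),((q-zc)@ey).round(3)) for q in b])
E
```

```text
((0.49502870440483093, -0.2473832368850708), (0.06074976548552513, 0.08985269069671631), 79.80806732177734)
side foot corners [[ 0.451 -0.219]
 [ 0.537 -0.23 ]]
carton in zone -0.2172967554028883 -0.006710563604473092
[(np.float64(-0.20304968435250492), np.float64(0.04369062972142025)), (np.float64(-0.18837285570002318), np.float64(-0.04227569522949195))]
[(np.float64(-0.252), np.float64(0.035)), (np.float64(-0.243), np.float64(-0.055)), (np.float64(-0.182), np.float64(-0.048)), (np.float64(-0.192), np.float64(0.041))]
```

Two measurements agree on the carton pose: centre about (0.495, -0.247), 61 x 90 mm top face, and (-0.217, -0.007) in the zone with yaw about +6°. The gripper body is wider than the fingers, so I'll push with the tool tilted so the fingertips lead. First I travel high.

Emit:
play_rows(plan=[[[0, -0.96, -0.91, -0.32, 0, 0, 0], [0, -0.96, -0.91, -0.32, 0, 0, 0], [0, -0.96, -0.91, -0.32, 0, 0, 0], [0, -0.96, -0.91, -0.32, 0, 0, 0], [0, -0.96, -0.91, -0.32, 0, 0, 0], [0, -0.96, -0.91, -0.32, 0, 0, 0], [0, -0.96, -0.91, -0.32, 0, 0, 0], [0, -0.96, -0.91, -0.32, 0, 0, 0], [0, -0.96, -0.91, -0.32, 0, 0, 0], [0, -0.96, -0.91, -0.32, 0, 0, 0], [0, -0.96, -0.91, -0.32, 0, 0, 0], [0, -0.96, -0.91, -0.32, 0, 0, 0], [0, -0.1, -0.96, 0, 0, 0, 0], [0, -0.1, -0.96, 0, 0, 0, 0], [0, -0.1, -0.96, 0, 0, 0, 0], [0, -0.1, -0.96, 0, 0, 0, 0], [0, -0.1, -0.96, 0, 0, 0, 0], [0, -0.1, -0.96, 0, 0, 0, 0], [0, -0.1, -0.96, 0, 0, 0, 0], [0, -0.1, -0.96, 0, 0, 0, 0]]])

```text
clock: 2.6
tool_pos: [0.4567, -0.2076, 0.3546]
orientation: [-0.37, -3.119, -0.001]
force: [1.1, 0.1, -0.5]
width: 0.501
```

Emit:
play_rows(plan=[[[0, 0, 0, 0, 0, 0, 0.97], [0, 0, 0, 0, 0, 0, 0.97], [0, 0, 0, 0, 0, 0, 0.97], [0, 0, 0, 0, 0, 0, 0.97], [0, 0, 0, 0, 0, 0, 0.97], [0, 0, 0, 0, 0, 0, 0.97], [0, 0, 0, 0, 0, 0, 0.97], [0, 0, 0, 0, 0, 0, 0.97], [0, 0, 0, 0, 0, 0, 0.97], [0, 0, 0, 0, 0, 0, 0.97], [0, 0, 0, 0, 0, 0, 0.97], [0, 0, 0, 0, 0, 0, 0.97], [0, 0, 0, 0, 0, 0.875, 0], [0, 0, 0, 0, 0, 0.875, 0], [0, 0, 0, 0, 0, 0.875, 0], [0, 0, 0, 0, 0, 0.875, 0], [0, 0, 0, 0, 0, 0.875, 0], [0, 0, 0, 0, 0, 0, 0]]])

```text
clock: 4.85
tool_pos: [0.4565, -0.2073, 0.3531]
orientation: [-2.163, -1.605, -0.68]
force: [0.6, 0.1, 1.4]
width: 0.499
```

```bash
cat >> h.py <<'E'
from scipy.spatial.transform import Rotation as Ro
ZC=np.array([.5502,-.0371]);_a=np.deg2rad(73.53);EX=np.array([np.cos(_a),np.sin(_a)]);EY=np.array([-EX[1],EX[0]])
def zf(p):p=np.asarray(p)[...,:2]-ZC;return np.stack([p@EX,p@EY],-1).round(4)
def tool():
    from bench import telemetry
    s=telemetry.read_state();R=Ro.from_rotvec(s["orientation"]).as_matrix()
    W=np.c_[np.r_[EX,0],np.r_[EY,0],[0,0,1]]
    print("t",s["clock"],"tcp zone",zf(s["tool_pos"]),"z",s["tool_pos"][2],"q",np.round(s["q"],2),"F",np.round(s["force"],1));print("tool axes in zone frame (cols)\n",(W.T@R).round(3))
    return s,R,W
def go(x,y,z):
    s,R,W=tool();p=np.r_[ZC+EX*x+EY*y,z]-s["tool_pos"];print("shift units",(R.T@p/.04).round(2))
E
python3 - <<'E'
from h import *
go(-.32,0,.25);go(-.32,0,.02)
E
```

```text
t 4.85 tcp zone [-0.1898  0.0416] z 0.35313390325140104 q [-0.93 -0.06  1.7   0.5   1.86 -0.58] F [0.6 0.1 1.4]
tool axes in zone frame (cols)
 [[ 0.818 -0.005  0.574]
 [-0.006 -1.    -0.   ]
 [ 0.574 -0.004 -0.819]]
shift units [-4.14  1.07  0.24]
t 4.85 tcp zone [-0.1898  0.0416] z 0.35313390325140104 q [-0.93 -0.06  1.7   0.5   1.86 -0.58] F [0.6 0.1 1.4]
tool axes in zone frame (cols)
 [[ 0.818 -0.005  0.574]
 [-0.006 -1.    -0.   ]
 [ 0.574 -0.004 -0.819]]
shift units [-7.44  1.09  4.95]
```

Emit:
play_rows(plan=[[[0, -0.83, 0.21, 0.05, 0, 0, 0], [0, -0.83, 0.21, 0.05, 0, 0, 0], [0, -0.83, 0.21, 0.05, 0, 0, 0], [0, -0.83, 0.21, 0.05, 0, 0, 0], [0, -0.83, 0.21, 0.05, 0, 0, 0], [0, 0, 0, 0, 0, 0, 0]]])

```text
clock: 5.6
tool_pos: [0.46, -0.3433, 0.2501]
orientation: [-2.161, -1.608, -0.679]
force: [-0.8, 0.3, 0.3]
width: 0.504
```

```bash
python3 - <<'E'
from h import *
from bench import camera
go(-.32,0,.012)
a=camera("side")[...,::-1][70:290,180:440];b=camera("top")[...,::-1][120:340,230:490]
cv2.imwrite("pics/p2.png",cv2.resize(np.hstack([b,a]),(800,338),interpolation=cv2.INTER_CUBIC))
E
```

```text
t 5.6 tcp zone [-3.192e-01 -3.000e-04] z 0.25011598680907426 q [-1.05  0.24  1.56  0.43  1.77 -0.77] F [-0.8  0.3  0.3]
tool axes in zone frame (cols)
 [[ 0.819 -0.003  0.574]
 [-0.004 -1.     0.001]
 [ 0.574 -0.003 -0.819]]
shift units [-3.43  0.01  4.86]
```

View pics/p2.png

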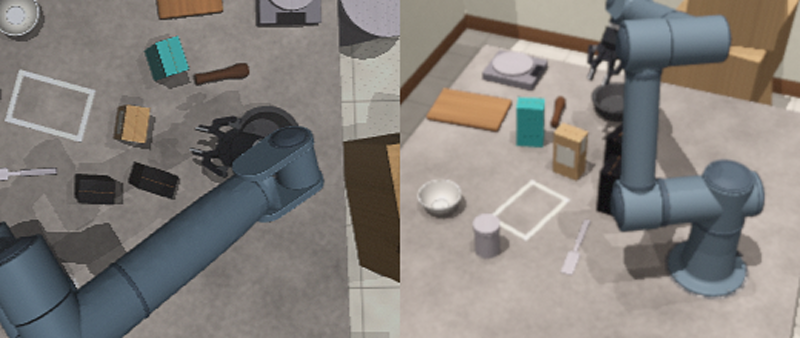

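The top view shows the fingertips at (205,150), behind the carton at (135,122). The forearm clears the black boxes and the wrist is well above the mortar. Now I descend.

Emit:
play_rows(plan=[[[0, -0.49, 0, 0.69, 0, 0, 0], [0, -0.49, 0, 0.69, 0, 0, 0], [0, -0.49, 0, 0.69, 0, 0, 0], [0, -0.49, 0, 0.69, 0, 0, 0], [0, -0.49, 0, 0.69, 0, 0, 0], [0, -0.49, 0, 0.69, 0, 0, 0], [0, -0.49, 0, 0.69, 0, 0, 0], [0, 0, 0, 0, 0, 0, 0]]])

```text
clock: 6.7
tool_pos: [0.4594, -0.3428, 0.0139]
orientation: [-2.158, -1.609, -0.681]
force: [-0.2, -0.2, 0.3]
width: 0.495
```

```bash
python3 - <<'E'
from h import *
go(-.17,-.002,.012)
E
```

```text
t 6.7 tcp zone [-0.3189  0.0005] z 0.013928660260896376 q [-1.05  0.54  1.66  0.43  1.42 -0.94] F [-0.2 -0.2  0.3]
tool axes in zone frame (cols)
 [[ 0.818 -0.001  0.575]
 [-0.003 -1.     0.001]
 [ 0.575 -0.003 -0.818]]
shift units [3.02 0.06 2.18]
```

Emit:
play_rows(plan=[[[0, 0.33, 0.02, 0.24, 0, 0, 0], [0, 0.33, 0.02, 0.24, 0, 0, 0], [0, 0.33, 0.02, 0.24, 0, 0, 0], [0, 0.2, 0, 0.145, 0, 0, 0], [0, 0.2, 0, 0.145, 0, 0, 0], [0, 0.2, 0, 0.145, 0, 0, 0], [0, 0.2, 0, 0.145, 0, 0, 0], [0, 0.2, 0, 0.145, 0, 0, 0], [0, 0.2, 0, 0.145, 0, 0, 0], [0, 0.2, 0, 0.145, 0, 0, 0], [0, 0.2, 0, 0.145, 0, 0, 0], [0, 0.2, 0, 0.145, 0, 0, 0], [0, 0.2, 0, 0.145, 0, 0, 0], [0, 0, 0, 0, 0, 0, 0]]])

```text
clock: 8.45
tool_pos: [0.504, -0.2023, 0.0118]
orientation: [-2.159, -1.61, -0.681]
force: [0.6, -0.2, 0.2]
width: 0.502
```

```bash
python3 - <<'E'
from h import *
from bench import camera
go(-.15,0,.012)
a=camera("side")[...,::-1];b=camera("top")[...,::-1].copy();cv2.imwrite("pics/t3.png",b);cv2.imwrite("pics/s3.png",a)
r=topface(b,(275,170,337,225));print(r,zf(r[0]),zf(cv2.boxPoints(r)).tolist())
c=lambda im,x,y:cv2.resize(im[y:y+80,x:x+80],(400,400),interpolation=cv2.INTER_CUBIC)
cv2.imwrite("pics/p3.png",np.hstack([c(b,260,155),c(a,245,125)]))
E
```

```text
t 8.45 tcp zone [-0.1715 -0.0025] z 0.011777839364564724 q [-0.86  0.42  1.83  0.53  1.29 -0.83] F [ 0.6 -0.2  0.2]
tool axes in zone frame (cols)
 [[ 0.818 -0.002  0.575]
 [-0.002 -1.     0.   ]
 [ 0.575 -0.001 -0.818]]
shift units [ 0.44 -0.06  0.3 ]
((0.5171114802360535, -0.1858234703540802), (0.06094597652554512, 0.0901121273636818), 73.55064392089844) [-0.152  -0.0104] [[-0.1825, 0.0346], [-0.1825, -0.0555], [-0.1215, -0.0555], [-0.1215, 0.0346]]
```

View pics/p3.png

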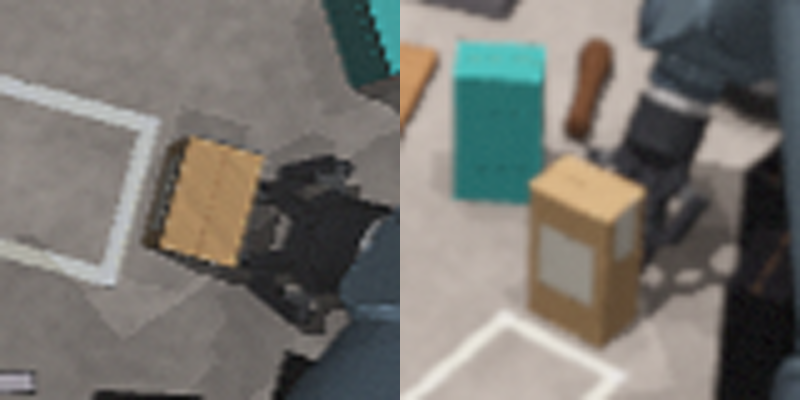

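The push worked: the carton is upright and square to the zone (73.55° against 73.53°). The top-view estimate puts the carton's back face about 10 mm behind the TCP, so I check it against the side-view foot corners, crop (530,310) and (600,345).

```bash
python3 - <<'E'
from h import *
s=cv2.imread("pics/s3.png")
x0,y0,x1,y1=262,150,297,200
h=cv2.cvtColor(s,cv2.COLOR_BGR2HSV)[y0:y1,x0:x1]
H=cv2.resize(h,None,fx=4,fy=4,interpolation=cv2.INTER_LINEAR)
m=cv2.inRange(H,(8,60,50),(25,255,255));c=(cv2.convexHull(big(m))[:,0]+.5)/4-.5+[x0,y0]
ap=cv2.approxPolyDP(c.astype(np.float32)[:,None],1.0,True)[:,0]
print(np.c_[ap,zf(ray("side",ap,0)),zf(ray("side",ap,.16))].round(3))
# expected hull for both hypotheses
for xc in(-.152,-.14,-.16):
    X=np.array([[*(ZC+EX*(xc+a)+EY*(-.007+b)),z] for z in(0,.16) for a in(-.03,.03) for b in(-.045,.045)])
    print(xc,proj("side",X).round(1).tolist())
# zone as seen from the side camera: white-tape corners
w=cv2.inRange(cv2.cvtColor(cv2.imread("pics/side0.png"),cv2.COLOR_BGR2HSV),(0,0,190),(180,40,255));k=np.zeros_like(w);k[180:230,236:294]=1
r=cv2.minAreaRect(ray("side",big(w*k)[:,0],0)[:,:2].astype(np.float32));print("zone side",r)
E
```

```text
[[ 2.77125e+02  1.55625e+02 -3.46000e-01 -1.72000e-01 -1.79000e-01
  -5.50000e-02]
 [ 2.93875e+02  1.62375e+02 -3.54000e-01 -7.10000e-02 -1.86000e-01
   3.60000e-02]
 [ 2.92125e+02  1.86875e+02 -1.93000e-01  3.10000e-02 -4.10000e-02
   1.29000e-01]
 [ 2.85125e+02  1.93875e+02 -1.31000e-01  3.40000e-02  1.50000e-02
   1.31000e-01]
 [ 2.70125e+02  1.86125e+02 -1.31000e-01 -5.60000e-02  1.40000e-02
   5.00000e-02]
 [ 2.71125e+02  1.61125e+02 -2.90000e-01 -1.70000e-01 -1.28000e-01
  -5.20000e-02]]
-0.152 [[277.0, 181.1], [292.0, 188.6], [269.7, 187.4], [284.7, 195.2], [278.0, 155.6], [293.6, 163.0], [270.3, 161.8], [286.1, 169.5]]
-0.14 [[275.6, 182.3], [290.5, 189.9], [268.2, 188.7], [283.3, 196.5], [276.5, 156.8], [292.1, 164.2], [268.8, 163.1], [284.5, 170.8]]
-0.16 [[278.0, 180.2], [292.9, 187.7], [270.7, 186.6], [285.7, 194.3], [279.0, 154.7], [294.6, 162.1], [271.4, 161.0], [287.1, 168.6]]
zone side ((0.5521630048751831, -0.060277700424194336), (0.27030521631240845, 0.3205696940422058), 18.577049255371094)
```

Side view gives centre x ≈ -0.158 and y ≈ -0.011, top view -0.152 and -0.010, so the cameras agree to 6 mm. My finger-contact model was about 1 cm off. I trust the cameras, take the centre as -0.155, and push 45 mm more so the front foot edge is near -0.08.

Emit:
play_rows(plan=[[[0, 0.155, 0, 0.108, 0, 0, 0], [0, 0.155, 0, 0.108, 0, 0, 0], [0, 0.155, 0, 0.108, 0, 0, 0], [0, 0.155, 0, 0.108, 0, 0, 0], [0, 0.155, 0, 0.108, 0, 0, 0], [0, 0.155, 0, 0.108, 0, 0, 0], [0, 0, 0, 0, 0, 0, 0], [0, 0, 0, 0, 0, 0, 0], [0, -0.5, 0, -0.35, 0, 0, 0], [0, -0.5, 0, -0.35, 0, 0, 0], [0, -0.5, 0, -0.35, 0, 0, 0], [0, 0, 0, 0, 0, 0, 0]]])

```text
clock: 10.05
tool_pos: [0.4962, -0.2332, 0.0125]
orientation: [-2.165, -1.608, -0.683]
force: [-0.3, 0.6, -0.3]
width: 0.5
```

```bash
python3 - <<'E'
from h import *
from bench import camera
go(-.21,-.01,.135)
a=camera("side")[...,::-1];b=camera("top")[...,::-1].copy();cv2.imwrite("pics/t4.png",b);cv2.imwrite("pics/s4.png",a)
r=topface(b,(265,165,327,220));print(r,zf(r[0]),zf(cv2.boxPoints(r)).tolist())
x0,y0,x1,y1=250,150,297,210
h=cv2.cvtColor(a.copy(),cv2.COLOR_BGR2HSV)[y0:y1,x0:x1]
H=cv2.resize(h,None,fx=4,fy=4,interpolation=cv2.INTER_LINEAR)
m=cv2.inRange(H,(8,60,50),(25,255,255));c=(cv2.convexHull(big(m))[:,0]+.5)/4-.5+[x0,y0]
ap=cv2.approxPolyDP(c.astype(np.float32)[:,None],1.0,True)[:,0]
print(np.c_[ap,zf(ray("side",ap,0)),zf(ray("side",ap,.16))].round(3))
E
```

```text
t 10.05 tcp zone [-0.2033 -0.0039] z 0.012520705201142374 q [-0.9   0.44  1.8   0.51  1.31 -0.85] F [-0.3  0.6 -0.3]
tool axes in zone frame (cols)
 [[ 0.819 -0.006  0.573]
 [-0.004 -1.    -0.004]
 [ 0.573  0.001 -0.819]]
shift units [ 1.62  0.16 -2.6 ]
((0.5298883318901062, -0.14353320002555847), (0.06135101988911629, 0.09008397907018661), 73.61431121826172) [-0.1078 -0.0107] [[-0.1386, 0.0343], [-0.1384, -0.0558], [-0.0771, -0.0557], [-0.0772, 0.0344]]
[[ 2.73125e+02  1.60125e+02 -3.03000e-01 -1.66000e-01 -1.40000e-01
  -4.90000e-02]
 [ 2.88625e+02  1.67625e+02 -3.02000e-01 -6.80000e-02 -1.40000e-01
   4.00000e-02]
 [ 2.86375e+02  1.92875e+02 -1.40000e-01  3.50000e-02  6.00000e-03
   1.32000e-01]
 [ 2.79625e+02  1.98625e+02 -8.70000e-02  3.30000e-02  5.40000e-02
   1.30000e-01]
 [ 2.64875e+02  1.91125e+02 -8.60000e-02 -5.40000e-02  5.50000e-02
   5.10000e-02]
 [ 2.64625e+02  1.66625e+02 -2.33000e-01 -1.69000e-01 -7.80000e-02
  -5.20000e-02]]
```

The foot edge is near -0.08 (top -0.077, side -0.087), so the lying span should be about -0.08 to +0.08. Next I rise behind the carton and push near its top.

Emit:
play_rows(plan=[[[0, 0.32, 0.03, -0.52, 0, 0, 0], [0, 0.32, 0.03, -0.52, 0, 0, 0], [0, 0.32, 0.03, -0.52, 0, 0, 0], [0, 0.32, 0.03, -0.52, 0, 0, 0], [0, 0.32, 0.03, -0.52, 0, 0, 0], [0, 0.31, 0, 0.215, 0, 0, 0], [0, 0.31, 0, 0.215, 0, 0, 0], [0, 0.31, 0, 0.215, 0, 0, 0], [0, 0.31, 0, 0.215, 0, 0, 0], [0, 0.16, 0, 0.115, 0, 0, 0], [0, 0.16, 0, 0.115, 0, 0, 0], [0, 0.16, 0, 0.115, 0, 0, 0], [0, 0.16, 0, 0.115, 0, 0, 0], [0, 0.16, 0, 0.115, 0, 0, 0]]])

```text
clock: 11.9
tool_pos: [0.5296, -0.1445, 0.1368]
orientation: [-2.162, -1.612, -0.684]
force: [-6.4, -4.6, 17.8]
width: 0.498
```

Emit:
play_rows(plan=[[[0, 0.16, 0, 0.115, 0, 0, 0], [0, 0.16, 0, 0.115, 0, 0, 0], [0, 0.16, 0, 0.115, 0, 0, 0], [0, 0.16, 0, 0.115, 0, 0, 0], [0, 0.16, 0, 0.115, 0, 0, 0], [0, 0.16, 0, 0.115, 0, 0, 0], [0, 0.16, 0, 0.115, 0, 0, 0], [0, 0, 0, 0, 0, 0, 0], [0, 0, 0, 0, 0, 0, 0], [0, 0, 0, 0, 0, 0, 0], [0, 0, 0, 0, 0, 0, 0]]])

```text
clock: 13.28
tool_pos: [0.5442, -0.091, 0.133]
orientation: [-2.162, -1.61, -0.681]
force: [0.2, 0.6, 0.2]
width: 0.501
```

```bash
python3 - <<'E'
from h import *
from bench import camera
tool()
a=camera("side")[...,::-1];b=camera("top")[...,::-1].copy();cv2.imwrite("pics/t5.png",b);cv2.imwrite("pics/s5.png",a)
c=lambda im,x,y:cv2.resize(im[y:y+90,x:x+90],(400,400),interpolation=cv2.INTER_CUBIC)
cv2.imwrite("pics/p5.png",np.hstack([c(b,220,140),c(a,225,140)]))
E
```

```text
t 13.275 tcp zone [-0.0534 -0.0095] z 0.13303260350144377 q [-0.66  0.17  1.88  0.58  1.38 -0.57] F [0.2 0.6 0.2]
tool axes in zone frame (cols)
 [[ 0.819 -0.003  0.574]
 [-0.003 -1.    -0.001]
 [ 0.574 -0.001 -0.819]]
```

View pics/p5.png

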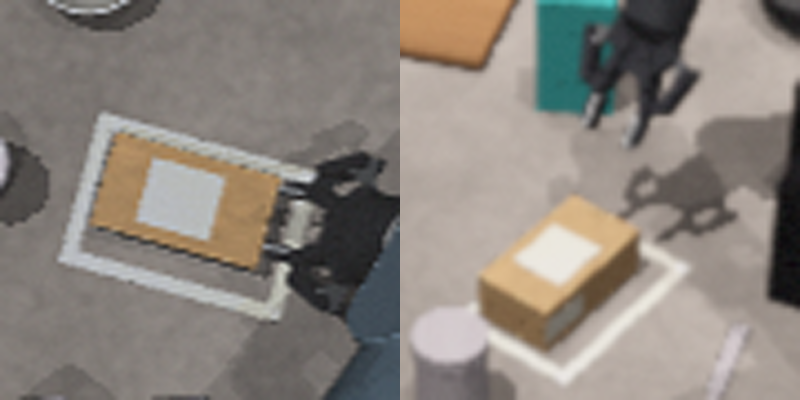

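The carton lies flat inside the tape, centred at about (185,200) in the top crop. I retreat and measure.

Emit:
play_rows(plan=[[[0, 0, 0, -0.9, 0, 0, 0], [0, 0, 0, -0.9, 0, 0, 0], [0, 0, 0, -0.9, 0, 0, 0], [0, 0, 0, -0.9, 0, 0, 0], [0, 0, 0, -0.9, 0, 0, 0], [0, 0, 0, 0, 0, 0, 0], [0, 0, 0, 0, 0, 0, 0], [0, 0, 0, 0, 0, 0, 0]]])

```text
clock: 14.38
tool_pos: [0.5144, -0.1886, 0.2792]
orientation: [-2.159, -1.609, -0.68]
force: [-0.4, 0.4, -0.7]
width: 0.501
```

```bash
python3 - <<'E'
from h import *
from bench import camera
s,_,_=tool()
b=camera("top")[...,::-1].copy();cv2.imwrite("pics/t6.png",b)
x0,y0,x1,y1=232,160,300,212
h=cv2.cvtColor(b,cv2.COLOR_BGR2HSV)[y0:y1,x0:x1];H=cv2.resize(h,None,fx=4,fy=4)
m=cv2.inRange(H,(8,60,120),(25,255,255));c=(big(m)[:,0]+.5)/4-.5+[x0,y0]
r=cv2.minAreaRect(ray("top",c,.06)[:,:2].astype(np.float32));print(r,zf(cv2.boxPoints(r)).tolist())
# change in the rest of the top picture
d=cv2.absdiff(cv2.imread("pics/top0.png"),b).max(2)
for n,(u,v,q) in dict(tin=(213,177,14),mortar=(403,211,28),pestle=(374,168,20),spatula=(241,234,28),bowl=(240,128,20),jars=(114,212,30),black1=(293,243,14),black2=(330,237,14),teal=(339,157,14)).items():
    print(n,(d[v-q:v+q,u-q:u+q]>40).mean().round(3))
E
```

```text
t 14.375 tcp zone [-0.1555 -0.0086] z 0.2791950271632511 q [-0.83  0.07  1.71  0.52  1.7  -0.56] F [-0.4  0.4 -0.7]
tool axes in zone frame (cols)
 [[ 0.818 -0.002  0.575]
 [-0.003 -1.     0.001]
 [ 0.575 -0.003 -0.818]]
((0.5632945895195007, -0.032532647252082825), (0.16141068935394287, 0.09137138724327087), 73.48248291015625) [[-0.0726, 0.0345], [-0.0727, -0.0569], [0.0888, -0.057], [0.0888, 0.0344]]
tin 0.0
mortar 0.117
pestle 0.025
spatula 0.0
bowl 0.0
jars 0.0
black1 0.006
black2 0.603
teal 0.0
```

```bash
python3 -c "
import cv2;cv2.imwrite('pics/p6.png',cv2.resize(cv2.imread('pics/t6.png')[90:280,190:450],(780,570)))"
```

```text
(no output)
```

View pics/p6.png

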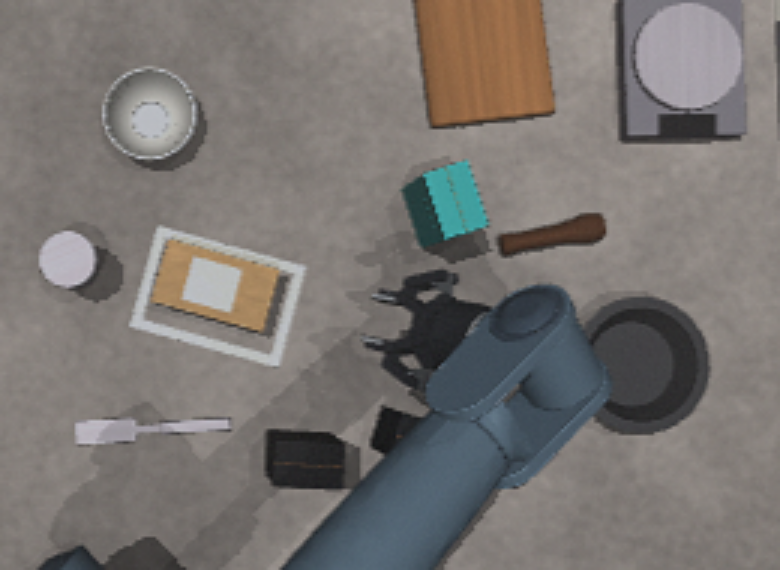

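The carton, centred at (215,285), lies flat within the tape. The hand at (420,320) is clear, and the differences at the mortar and the second black box come from the arm covering them. I hand the job in.

```bash
python3 -c "
from bench import ticket;print(ticket.close_job())"
```

```text
the job is handed in; nothing more can be done
None
```

The carton now lies flat on a broad face inside the taped rectangle, and I handed the job in at about 14.5 s on the robot clock. No verdict was reported.

- **What I did:** I pushed the carton upright with the tool tilted 35°, until its centre was about 110 mm from the rectangle's centre and square to it. Then I pushed near its top so it toppled, and drew the hand back.
- **Final position (top view):** The outline measured 161 x 91 mm. In the rectangle's frame its corners run from x = -73 to +89 mm (limit ±110) and y = -57 to +35 mm (limit ±75). The tightest margin is about 18 mm, and the force on the tool read about zero.
- **Other things:** The top picture showed no change at the tin, bowl, jars, spatula and turquoise carton, and almost none at the pestle. The arm covered one black carton, and the mortar in part, so I judged those two only by eye.
- **What disagreed:**
  - The two cameras differed by 6 to 10 mm on the carton's position along the push.
  - My guess of where the fingers touch was about 1 cm off, so I went by the cameras.
  - My attempt to check the rectangle from the side camera failed, so its position rests on the top camera alone.

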